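Lock the screen stop collar on its shaft flat

TASK

The stop collar on the post beside the printing screen is loose. Push its peg round counter-clockwise (seen from above; push it, do not grip it) until its set screw drops onto the hidden flat of the shaft and the collar comes to a firm stop, then press the screw's clamp lever down until it is well below level and firmly tight (about 12 N), and let go. Never push on the collar or its lever with more than 20 N, and leave the jar, tape roll and squeegee where they are.

Things in the scene. Friction and masses are not known exactly. Their poses are not given: they have to be found in the camera images.
- collar: aluminium stop collar, a disc 52 mm across, from 78 to 108 mm above the table, on a fixed vertical post (foot 84 mm across). Origin: on the post's axis at table level; z up. It only turns about this axis and stays where left. +x points to its set screw and clamp lever; its spring-steel arm points along -x: 5 mm thick, top at 100 mm, end 95 mm from the axis, with the peg
- peg (a point): upright steel peg near the end of the collar's arm, 14 mm across, from 100 up to 138 mm above the table, 80 mm from the post's axis; the point is on the peg's axis, 120 mm up. Pushed sideways here, the collar drags with 1 to 4 N; at the end of its travel the collar stops dead and only the springy arm still gives, by about 1.5 N per mm
- shaft_top (a point): top centre of the 28 mm steel shaft, 122 mm above the table, 14 mm above the collar. The shaft has one milled flat with a shoulder, hidden inside the collar; its direction is not given. From the start the collar must turn counter-clockwise seen from above (its yaw growing) by 0.5 to 2.3 rad for the set screw to face the flat; the shoulder stops it hard just there
- nose_end (a point): spring nose of the set screw, hidden in the collar, 18 mm from the axis along +x, 93 mm up; it turns with the collar. Some 0.35 rad short of the flat it begins to drop in and may draw the collar ahead by 0.2 to 0.4 rad in one or two jumps; this is not yet the stop. Pushed on to the shoulder's stop, it sits squarely enough on the flat
- lever: dark clamp lever of the set screw: a round bar 10 mm thick with a black ball 18 mm across at its end, centred 60 mm from the hub. Origin: centre of the hub (22 mm across), 93 mm above the table, 47 mm from the post's axis along the collar's +x. It turns about the collar's x axis; its +y runs from hub to ball and, seen from above, along the collar's +y. It starts 0.45 to 0.6 rad above level
- lever_press (a point): point on the lever's axis 52 mm from the hub, just short of the ball; turns with it. Pressed down there the lever moves under 2 to 9 N, tightens the screw and stays where left. With the nose off the flat it jams near level (15 N) and springs back above level; on the flat it meets resistance from 0.3 rad below level, about 1 N per mm, and at 15 N is 0.45 rad below level: tight
- jar: bystander: a jar of 68 mm diameter and 85 mm height with a white cap; origin at the centre of its underside; leave it alone
- tape: bystander: a roll of tape of 84 mm diameter and 24 mm height, lying flat; origin at the centre of its underside; leave it alone
- squeegee: bystander: a wooden squeegee of 55 by 200 by 24 mm lying on the screen; origin at the centre of its underside; leave it alone
Not all that is in view belongs to the job. Of the things like the part that bears collar, leave any that is purple; of the rest the larger one is meant.

How it is judged (in metres and radians):
At the end, for the whole second after the job is handed in: the clamp lever, released, stays more than 0.36 rad (20 degrees) below level, which it only does with the set screw on the shaft's flat and after a push of about 10 N or more; collar and lever at rest (under 0.05 rad/s) (angle between lever's own y axis and vertical above 1.93 rad and angular speed of each of collar, lever below 0.05 rad/s); the robot touches nothing.
It fails at once if the collar or its lever is pushed with more than 20 N (contact force between the fingers and collar above 20 N).
It fails at once if the jar, the tape roll or the squeegee is displaced by more than 20 mm (distance of any of jar, tape, squeegee from where it was at the start of the episode above 0.02 m).
It also fails if it takes over 70 s, if anything falls off the work surface, if the arm or the gripper's body presses on something with over 40 N, if the wrist force passes 120 N, or if a joint passes its speed limit or range.

ROBOT

A 7-joint arm with a two-finger parallel gripper is mounted at the origin on the work surface. World frame = base frame: x ahead of the robot, y to its left, z up, the work surface at z = 0. Lengths are in mm, angles in rad, forces in N, time in s.
With the tool pointing down it reaches from about 425 to 800 mm from the base axis. Payload 8.3 kg.
Tool frame: the origin (TCP) lies midway between the tips of the shut fingers; the grasp point (between the pads) lies 19 mm behind it; x points along the fingers, y is the direction in which the jaws open and shut, and the axes are right-handed (so a half turn about x gives the same grasp; the last joint's range is limited). The gripper opens to 85 mm and grips with 20 to 120 N. Pads are 22 mm wide; open, the fingers measure 114 mm over their backs; the gripper's body (76 mm by 85 mm) begins 54 mm behind the grasp point. The pads swing forward as they close: fully open they stand 13 mm farther back than shut.
Start: joints at [-1.285, 0.383, 0.016, 1.37, -0.006, 1.388, -0.046], TCP at [213.554, 587.365, 231.279] pointing down, gripper open.
Joint ranges: [-2.95, 2.95], [-0.25, 2.06], [-1.52, 1.56], [0.18, 2.33], [-1.44, 4.58], [0.02, 2.06], [-3.01, 3.01]. Speed limits (rad/s): [2.39, 2.39, 3.01, 3.01, 3.14, 3.14, 3.14].

INTERFACE

Orientations are given as [roll, pitch, yaw] about the fixed x, y, z axes, in that order (R = Rz(yaw) Ry(pitch) Rx(roll)).
In Python, from plant import bot gives the robot as it stands.
- The arm moves only by the shell command python3 -m creep 'ROWS' [FORCE]. ROWS is JSON, a list of rows, each an object with "linear": the shift along the world's x, y, z in m, a list of three; "rot": the turn, a rotation vector about the world's x, y, z in rad, a list of three; "hand": the finger opening in m, from 0 to 0.0854. In form: [{"linear": [dx, dy, dz], "rot": [ax, ay, az], "hand": hand}, ...]. A call has 1 to 10 rows; each row is the pose to reach, as a shift and turn from the pose commanded when the call began; what a row does not reach only later rows make up. A row lasts 1/12 s, in which the tool goes at most 41.7 mm and 7.16 degrees, less where a joint would pass 70% of its speed; a pose out of reach is approached as far as the arm can. A call with a gripper value outside its range is refused whole. The fingers move at their own pace and stop on an object; FORCE is the grip in N (left out, the last holds). Time passes only in rows, so rows that repeat a pose let the fingers close. It gives the time, the measured TCP pose, the force and the opening at its end, in the units of the state.
- bot.observe(): the state, without advancing time (a new reading comes with each control period).
- bot.capture(name): name is "scene" or "top" or "wrist"; returns (picture, depth): 480x640x3 uint8, red, green, blue; 480x640 float32, mm along the optical axis (not along the pixel's ray), 0 where there is no reading.
- bot.camera_info(name): a dict with "fx", "fy", "cx", "cy" (pixels), "extrinsics" (4x4, takes a point from camera to world coordinates). Camera axes: x right, y down, z forward; pixel columns grow to the right and rows downward; lengths in mm; the calibration is good to about 2 mm. A picture is of the moment at which its call begins: read the wrist's pose just before it. camera_info takes no time and is no camera call; for the wrist camera it gives the pose at the moment of the call.
- bot.close_job(): hands the job in, once; it reports no verdict.
The state is a dict: "time_s": time; "q": joint angles; "joint_vel": joint speeds; "effort": joint torques, N m; "eef_pos": TCP position; "orientation": TCP orientation; "wrist_force": force on the tool from outside, world axes, zero at the start; "torque": the same for the moment, N m; "opening": finger opening in mm.
Only numpy, scipy, OpenCV 4.12 (cv2) and the standard library are available. Lean on these libraries where they do the work, as an engineer would, in place of code of your own. Each camera call takes 0.05 s, during which the arm holds its last target. There are 200 camera calls.

## Working session

There is one attempt and no reset: what is moved stays moved. The work goes in short steps, Python scripts to look and compute and a shell command to move; the robot and the scene stay as the last step left them, time stands still between calls to the robot, and variables do not carry over. Pictures are saved under pics/ and viewed, about 8 in all and at most 12, crops included, and the job is handed in when it is done.

```bash
ls; mkdir -p pics; python3 - <<'E'
from plant import bot
import cv2,numpy as np
s=bot.observe();print({k:np.round(v,3).tolist() for k,v in s.items()})
for n in ("scene","top"):
    p,d=bot.capture(n);cv2.imwrite(f"pics/{n}0.png",p[:,:,::-1]);np.save(f"pics/{n}0.npy",d)
    i=bot.camera_info(n);print(n,i["fx"],i["cx"],i["cy"],np.round(i["extrinsics"],3).tolist())
E
```

```text
pics
{'time_s': 0.0, 'q': [-1.285, 0.384, 0.016, 1.371, -0.006, 1.388, -0.046], 'joint_vel': [0.0, 0.001, 0.0, 0.001, 0.002, 0.0, 0.001], 'effort': [-0.0, -62.761, 0.844, -37.181, 0.016, 0.015, -0.0], 'eef_pos': [213.385, 586.897, 230.274], 'orientation': [-1.552, 1.569, -1.901], 'wrist_force': [-0.718, -0.108, -0.408], 'torque': [-0.029, 0.049, 0.032], 'opening': 85.368}
scene 595.7230106954547 310.1805186273438 236.7908685145143 [[0.791, 0.49, -0.366, 979.293], [0.612, -0.64, 0.464, -595.772], [-0.007, -0.592, -0.806, 1186.961], [0.0, 0.0, 0.0, 1.0]]
top 579.6104807697778 320.1657048495373 251.4068068002155 [[0.012, -0.98, 0.2, 247.892], [-1.0, -0.012, -0.001, 9.713], [0.003, -0.2, -0.98, 1307.439], [0.0, 0.0, 0.0, 1.0]]
```

View pics/scene0.png

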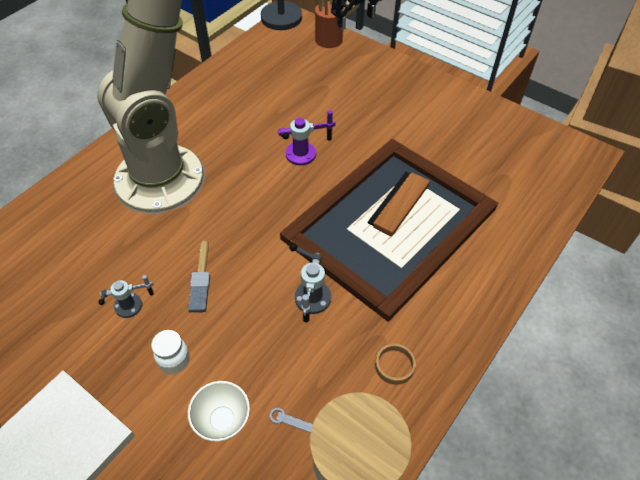

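View pics/top0.png

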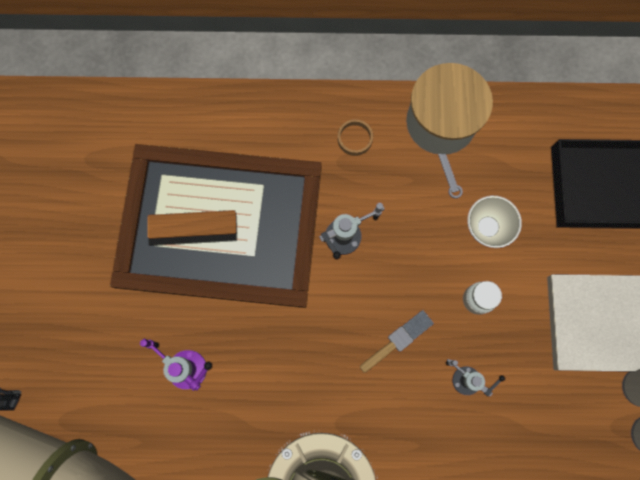

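The target is the larger grey collar at top (345,226) and scene (312,275). The purple one at top (180,370) and the small one at top (472,381) are decoys. I'll zoom in on it.

```bash
cat > h.py <<'E'
from plant import bot
import numpy as np, cv2
def ray(n,u,v,z,i=None):
    i=i or bot.camera_info(n);E=np.array(i["extrinsics"])
    d=E[:3,:3]@np.array([(u-i["cx"])/i["fx"],(v-i["cy"])/i["fy"],1]);o=E[:3,3]
    return np.round(o+d*(z-o[2])/d[2],1)
def px(n,p,i=None):
    i=i or bot.camera_info(n);E=np.array(i["extrinsics"])
    c=E[:3,:3].T@(np.array(p)-E[:3,3]);return np.round([i["cx"]+i["fx"]*c[0]/c[2],i["cy"]+i["fy"]*c[1]/c[2]],1)
E
python3 - <<'E'
import cv2,numpy as np
a=cv2.imread("pics/top0.png")[190:270,300:400];b=cv2.imread("pics/scene0.png")[235:335,265:365]
a=cv2.resize(a,(500,400),interpolation=cv2.INTER_CUBIC)
a=cv2.copyMakeBorder(a,0,0,0,0,0)
b=cv2.resize(b,(400,400)[::1],interpolation=cv2.INTER_CUBIC)
cv2.imwrite("pics/crop0.png",np.hstack([a[:, :400],b]))
d=np.load("pics/top0.npy");from h import *
print(ray("top",345,226,115)); print(d[205:245:4,325:390:4].astype(int))
E
```

```text
[546.3 -43.5 115. ]
[[1362 1355 1359 1356 1358 1355 1358 1358 1359 1357 1364 1356 1361 1216
  1212 1357 1362]
 [1358 1351 1357 1357 1356 1356 1355 1357 1352 1360 1358 1351 1353 1225
  1217 1355 1356]
 [1357 1352 1352 1356 1357 1352 1353 1348 1352 1350 1351 1350 1248 1251
  1253 1356 1356]
 [1348 1355 1355 1240 1240 1239 1235 1235 1243 1351 1247 1261 1292 1277
  1351 1352 1353]
 [1347 1348 1348 1235 1221 1222 1217 1237 1239 1261 1347 1350 1348 1349
  1357 1347 1352]
 [1349 1340 1248 1233 1224 1221 1223 1239 1240 1348 1350 1347 1345 1344
  1347 1347 1347]
 [1344 1335 1245 1230 1225 1219 1221 1234 1339 1341 1343 1349 1346 1347
  1345 1353 1346]
 [1236 1243 1240 1231 1231 1229 1234 1234 1328 1330 1345 1343 1342 1341
  1347 1343 1339]
 [1236 1237 1332 1256 1232 1233 1235 1327 1331 1332 1340 1337 1342 1341
  1338 1344 1343]
 [1240 1231 1327 1315 1291 1289 1307 1328 1328 1340 1341 1343 1342 1342
  1341 1335 1338]]
```

View pics/crop0.png

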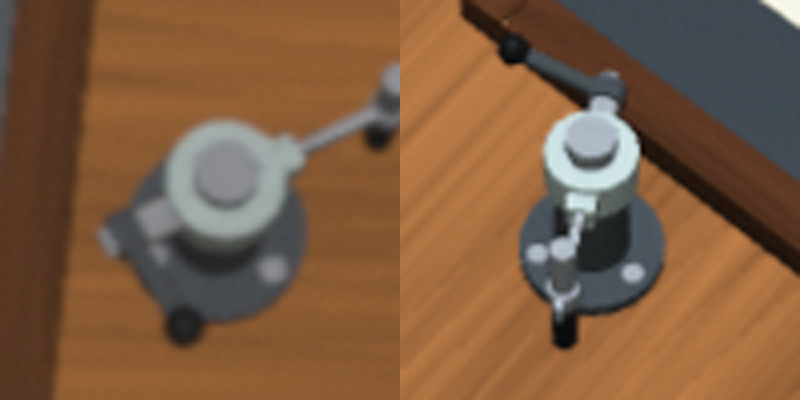

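```bash
python3 - <<'E'
from h import *
S=ray("top",345.2,224.4,122);P=ray("top",378.5,206,138);H=ray("top",326,236,93)
print(S,P,H,np.hypot(*(P-S)[:2]),np.hypot(*(H-S)[:2]))
print("psi",np.arctan2(*(S-P)[:2][::-1]),np.arctan2(*(H-S)[:2][::-1]))
for z in(115,120,125):print("ball",ray("top",336.6,255.4,z), ray("scene",265+(515-400)/4,235+48/4,z))
print("scene S",ray("scene",265+190/4,235+138/4,122),"P",ray("scene",265+165/4,235+238/4,138))
E
```

```text
[548.  -43.6 122. ] [ 584.5 -112.5  138. ] [529.2  -3.7  93. ] 77.97089200464492 44.10725563895353
psi 2.057962260826806 2.0111215932946376
ball [482.6 -26.1 115. ] [480.3 -22.5 115. ]
ball [481.6 -26.  120. ] [482.7 -25.2 120. ]
ball [480.6 -25.8 125. ] [485.  -27.9 125. ]
scene S [552.  -47.8 122. ] P [ 585.4 -112.   138. ]
```

```bash
cat >> h.py <<'E'
from scipy.spatial.transform import Rotation as Ro
def st():
    s=bot.observe();R=Ro.from_euler("xyz",s["orientation"]).as_matrix()
    return s,R
def show():
    s,R=st();print(round(s["time_s"],2),np.round(s["eef_pos"],1),"F",np.round(s["wrist_force"],1),"open",round(s["opening"],1),"xax",np.round(R[:,0],3),"yaw_y",round(np.arctan2(R[1,1],R[0,1]),3))
E
python3 -c "
from h import *
show();print(np.round(st()[1],3))"
```

```text
0.1 [213.4 587.  230.4] F [ 1.3 -0.3 -0.2] open 85.5 xax [-0.001 -0.002 -1.   ] yaw_y 1.222
[[-0.001  0.342  0.94 ]
 [-0.002  0.94  -0.342]
 [-1.    -0.002  0.   ]]
```

```bash
python3 -m creep '[{"linear":[0.017,-0.036,0],"rot":[0,0,-0.115],"hand":0},{"linear":[0.034,-0.072,0],"rot":[0,0,-0.23],"hand":0},{"linear":[0.051,-0.108,0],"rot":[0,0,-0.345],"hand":0},{"linear":[0.068,-0.144,0],"rot":[0,0,-0.46],"hand":0},{"linear":[0.085,-0.18,0],"rot":[0,0,-0.575],"hand":0},{"linear":[0.102,-0.216,0],"rot":[0,0,-0.69],"hand":0},{"linear":[0.119,-0.252,0],"rot":[0,0,-0.805],"hand":0},{"linear":[0.136,-0.288,0],"rot":[0,0,-0.92],"hand":0},{"linear":[0.153,-0.324,0],"rot":[0,0,-1.035],"hand":0},{"linear":[0.17,-0.36,0],"rot":[0,0,-1.15],"hand":0}]' 40
python3 -c "
from h import *
show()"
```

```text
time_s: 0.93
eef_pos: [383.7, 225.3, 231.1]
orientation: [-1.971, 1.57, 2.808]
wrist_force: [2.1, 0.3, 0.3]
opening: 0.0
0.93 [383.7 225.3 231.1] F [2.1 0.3 0.3] open 0.0 xax [-0.001  0.    -1.   ] yaw_y 0.066
```

```bash
python3 -m creep '[{"linear":[0.017,-0.036,0],"rot":[0,0,-0.116],"hand":0},{"linear":[0.034,-0.072,0],"rot":[0,0,-0.232],"hand":0},{"linear":[0.051,-0.108,0],"rot":[0,0,-0.348],"hand":0},{"linear":[0.068,-0.144,0],"rot":[0,0,-0.464],"hand":0},{"linear":[0.085,-0.18,0],"rot":[0,0,-0.58],"hand":0},{"linear":[0.102,-0.216,0],"rot":[0,0,-0.696],"hand":0},{"linear":[0.119,-0.252,0],"rot":[0,0,-0.812],"hand":0},{"linear":[0.136,-0.288,0],"rot":[0,0,-0.928],"hand":0},{"linear":[0.153,-0.324,0],"rot":[0,0,-1.044],"hand":0},{"linear":[0.17,-0.357,0],"rot":[0,0,-1.16],"hand":0}]'
python3 -m creep '[{"linear":[0,0,0],"rot":[0,0,0],"hand":0},{"linear":[0,0,0],"rot":[0,0,0],"hand":0}]'
python3 -c "
from h import *
show()
p,d=bot.capture('wrist');cv2.imwrite('pics/w1.png',p[:,:,::-1]);np.save('pics/w1.npy',d)
i=bot.camera_info('wrist');print(px('wrist',[548.5,-44.5,122],i),px('wrist',[585.5,-115.5,138],i))
show()"
```

```text
time_s: 1.77
eef_pos: [553.8, -131.8, 231.2]
orientation: [1.959, 1.571, -0.705]
wrist_force: [0.4, 0.2, 0.3]
opening: 0.0
time_s: 1.93
eef_pos: [553.2, -132.4, 230.3]
orientation: [0.277, 1.568, -2.387]
wrist_force: [-0.3, 0.8, 0.3]
opening: 0.1
1.93 [ 553.2 -132.4  230.3] F [-0.3  0.8  0.3] open 0.1 xax [-0.002 -0.002 -1.   ] yaw_y -1.093
[214.1 193.6] [328.7 197.5]
1.98 [ 553.2 -130.2  230.5] F [-0.6  0.4  0.1] open 0.1 xax [-0.002 -0.    -1.   ] yaw_y -1.089
```

View pics/w1.png

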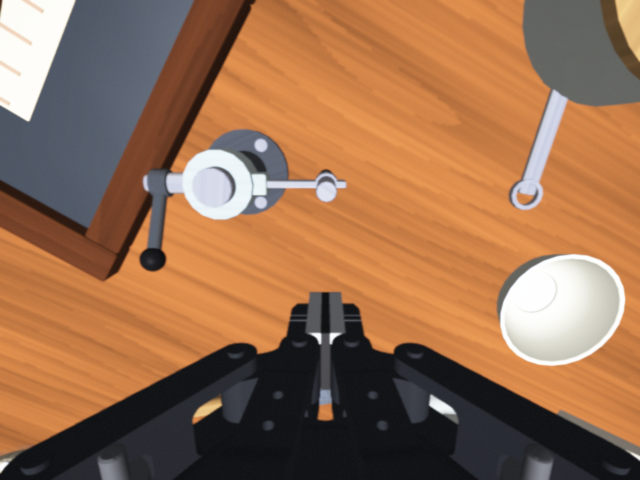

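```bash
python3 -c "
from h import *
S=ray('wrist',213,186,122);P=ray('wrist',327,191,138);H=ray('wrist',158,183,93);print(S,P,H,np.hypot(*(P-S)[:2]),np.arctan2(*(P-S)[:2][::-1]),np.hypot(*(H-S)[:2]),np.arctan2(*(S-H)[:2][::-1]))
E=np.array(bot.camera_info('wrist')['extrinsics']);print(E.round(2).tolist())"
```

```text
[553.1 -41.7 122. ] [ 588.8 -112.5  138. ] [528.    3.2  93. ] 79.29142450479746 -1.103764635957677 51.43947900202724 -1.061054324028517
[[0.46, -0.85, -0.25, 617.5], [-0.89, -0.45, -0.13, -96.58], [-0.0, 0.29, -0.96, 372.89], [0.0, 0.0, 0.0, 1.0]]
```

```bash
python3 -m creep '[{"linear":[0,0,-0.03],"rot":[0,0,0],"hand":0},{"linear":[0,0,-0.06],"rot":[0,0,0],"hand":0},{"linear":[0,0,-0.09],"rot":[0,0,0],"hand":0},{"linear":[0,0,-0.119],"rot":[0,0,0],"hand":0},{"linear":[0,0,-0.119],"rot":[0,0,0],"hand":0},{"linear":[0.003,0.0015,-0.119],"rot":[0,0,0],"hand":0},{"linear":[0.006,0.003,-0.119],"rot":[0,0,0],"hand":0},{"linear":[0.009,0.0045,-0.119],"rot":[0,0,0],"hand":0},{"linear":[0.012,0.006,-0.119],"rot":[0,0,0],"hand":0},{"linear":[0.012,0.006,-0.119],"rot":[0,0,0],"hand":0}]'
python3 -m creep '[{"linear":[0.001,0.0005,0],"rot":[0,0,0],"hand":0},{"linear":[0.002,0.001,0],"rot":[0,0,0],"hand":0},{"linear":[0.004,0.002,0],"rot":[0,0,0],"hand":0},{"linear":[0.006,0.003,0],"rot":[0,0,0],"hand":0},{"linear":[0.008,0.004,0],"rot":[0,0,0],"hand":0},{"linear":[0.008,0.004,0],"rot":[0,0,0],"hand":0}]'
python3 -c "
from h import *
show()"
```

```text
time_s: 2.82
eef_pos: [567.2, -122.9, 113.7]
orientation: [2.729, 1.568, 0.072]
wrist_force: [0.3, 0.2, -0.6]
opening: -0.3
time_s: 3.32
eef_pos: [573.5, -120.0, 112.3]
orientation: [0.16, 1.57, -2.499]
wrist_force: [-2.5, -1.4, 2.5]
opening: -0.2
3.32 [ 573.5 -120.   112.3] F [-2.5 -1.4  2.5] open -0.2 xax [-0.001 -0.    -1.   ] yaw_y -1.088
```

```bash
python3 -c "
from h import *
v=np.array([21.5,-79.])
a=0
for d in np.arange(0,2.5,.3):
  R=lambda a:np.array([[np.cos(a),-np.sin(a)],[np.sin(a),np.cos(a)]])
  print('start',round(d,2),[(R(d+k)@v-R(d)@v).round(1).tolist() for k in (.04,.08,.12,.16,.2,.24,.3)])
"
```

```text
start 0.0 [[3.1, 0.9], [6.2, 2.0], [9.3, 3.1], [12.3, 4.4], [15.3, 5.8], [18.2, 7.4], [22.4, 9.9]]
start 0.3 [[2.7, 1.8], [5.4, 3.7], [8.0, 5.8], [10.5, 7.9], [12.9, 10.1], [15.2, 12.4], [18.5, 16.1]]
start 0.6 [[2.1, 2.5], [4.0, 5.2], [5.9, 7.8], [7.7, 10.6], [9.3, 13.4], [10.8, 16.3], [12.9, 20.8]]
start 0.9 [[1.2, 3.0], [2.3, 6.1], [3.3, 9.2], [4.2, 12.4], [4.9, 15.6], [5.5, 18.8], [6.2, 23.7]]
start 1.2 [[0.3, 3.3], [0.4, 6.5], [0.4, 9.8], [0.3, 13.1], [0.1, 16.3], [-0.3, 19.6], [-1.1, 24.4]]
start 1.5 [[-0.7, 3.2], [-1.5, 6.4], [-2.5, 9.5], [-3.6, 12.6], [-4.8, 15.6], [-6.1, 18.6], [-8.3, 23.0]]
start 1.8 [[-1.6, 2.9], [-3.3, 5.6], [-5.2, 8.3], [-7.1, 11.0], [-9.2, 13.5], [-11.3, 16.0], [-14.7, 19.6]]
start 2.1 [[-2.4, 2.2], [-4.9, 4.4], [-7.4, 6.4], [-10.0, 8.4], [-12.8, 10.2], [-15.5, 12.0], [-19.8, 14.3]]
start 2.4 [[-2.9, 1.4], [-5.9, 2.8], [-9.0, 4.0], [-12.1, 5.0], [-15.2, 6.0], [-18.4, 6.8], [-23.2, 7.8]]
```

```bash
python3 -m creep '[{"linear":[0.003,0.001,0],"rot":[0,0,0.04],"hand":0},{"linear":[0.006,0.002,0],"rot":[0,0,0.08],"hand":0},{"linear":[0.009,0.003,0],"rot":[0,0,0.12],"hand":0},{"linear":[0.012,0.0045,0],"rot":[0,0,0.16],"hand":0},{"linear":[0.015,0.006,0],"rot":[0,0,0.2],"hand":0},{"linear":[0.018,0.0075,0],"rot":[0,0,0.24],"hand":0},{"linear":[0.0225,0.010,0],"rot":[0,0,0.3],"hand":0}]'
python3 -c "
from h import *
show()"
```

```text
time_s: 3.9
eef_pos: [594.8, -110.7, 112.1]
orientation: [-0.613, 1.568, -2.971]
wrist_force: [-5.9, -1.0, 2.4]
opening: 0.0
3.9 [ 594.8 -110.7  112.1] F [-5.9 -1.   2.4] open 0.0 xax [-0.002 -0.    -1.   ] yaw_y -0.788
```

```bash
python3 -m creep '[{"linear":[0.0027,0.0018,0],"rot":[0,0,0.04],"hand":0},{"linear":[0.0054,0.0037,0],"rot":[0,0,0.08],"hand":0},{"linear":[0.008,0.0058,0],"rot":[0,0,0.12],"hand":0},{"linear":[0.0105,0.0079,0],"rot":[0,0,0.16],"hand":0},{"linear":[0.0105,0.0079,0],"rot":[0,0,0.16],"hand":0}]'
python3 -m creep '[{"linear":[0.001,0.001,0],"rot":[0,0,0.02],"hand":0},{"linear":[0.0021,0.002,0],"rot":[0,0,0.04],"hand":0},{"linear":[0.0031,0.003,0],"rot":[0,0,0.06],"hand":0},{"linear":[0.0042,0.0042,0],"rot":[0,0,0.08],"hand":0},{"linear":[0.0042,0.0042,0],"rot":[0,0,0.08],"hand":0}]'
```

```text
time_s: 4.32
eef_pos: [606.0, -102.1, 111.9]
orientation: [-0.769, 1.569, -2.966]
wrist_force: [-4.6, -2.4, 1.0]
opening: -0.1
time_s: 4.73
eef_pos: [610.0, -98.2, 111.9]
orientation: [-0.741, 1.569, -2.861]
wrist_force: [-3.7, -3.1, 0.9]
opening: -0.0
```

```bash
cat > g.py <<'E'
import sys
from h import *
s,_=st();f=np.hypot(*s["wrist_force"][:2]);show()
sys.exit(f>float(sys.argv[1]))
E
python3 -m creep '[{"linear":[0.0011,0.0013,0],"rot":[0,0,0.02],"hand":0},{"linear":[0.0022,0.0025,0],"rot":[0,0,0.04],"hand":0},{"linear":[0.0032,0.0038,0],"rot":[0,0,0.06],"hand":0},{"linear":[0.0042,0.0051,0],"rot":[0,0,0.08],"hand":0},{"linear":[0.0042,0.0051,0],"rot":[0,0,0.08],"hand":0}]' >/dev/null
python3 g.py 7 && python3 -m creep '[{"linear":[0.001,0.0013,0],"rot":[0,0,0.02],"hand":0},{"linear":[0.0019,0.0027,0],"rot":[0,0,0.04],"hand":0},{"linear":[0.0029,0.004,0],"rot":[0,0,0.06],"hand":0},{"linear":[0.0038,0.0053,0],"rot":[0,0,0.08],"hand":0},{"linear":[0.0038,0.0053,0],"rot":[0,0,0.08],"hand":0}]' >/dev/null
python3 g.py 7 && python3 -m creep '[{"linear":[0.0008,0.0014,0],"rot":[0,0,0.02],"hand":0},{"linear":[0.0016,0.0028,0],"rot":[0,0,0.04],"hand":0},{"linear":[0.0024,0.0042,0],"rot":[0,0,0.06],"hand":0},{"linear":[0.0032,0.0056,0],"rot":[0,0,0.08],"hand":0},{"linear":[0.0032,0.0056,0],"rot":[0,0,0.08],"hand":0}]' >/dev/null
python3 g.py 7
```

```text
5.15 [614.3 -93.  112. ] F [-3.3 -3.  -0.4] open -0.0 xax [-0.001 -0.    -1.   ] yaw_y -0.469
5.15 [614.3 -93.  112. ] F [-3.3 -3.  -0.4] open -0.0 xax [-0.001 -0.    -1.   ] yaw_y -0.469
5.15 [614.3 -93.  112. ] F [-3.3 -3.  -0.4] open -0.0 xax [-0.001 -0.    -1.   ] yaw_y -0.469False
False
False
```

```bash
sed -i 's/sys.exit(f>\(.*\))$/sys.exit(int(f>\1))/' g.py
python3 -m creep '[{"linear":[0.001,0.0013,0],"rot":[0,0,0.02],"hand":0},{"linear":[0.0019,0.0027,0],"rot":[0,0,0.04],"hand":0},{"linear":[0.0029,0.004,0],"rot":[0,0,0.06],"hand":0},{"linear":[0.0038,0.0053,0],"rot":[0,0,0.08],"hand":0},{"linear":[0.0038,0.0053,0],"rot":[0,0,0.08],"hand":0}]' >/dev/null
python3 g.py 7 && python3 -m creep '[{"linear":[0.0008,0.0014,0],"rot":[0,0,0.02],"hand":0},{"linear":[0.0016,0.0028,0],"rot":[0,0,0.04],"hand":0},{"linear":[0.0024,0.0042,0],"rot":[0,0,0.06],"hand":0},{"linear":[0.0032,0.0056,0],"rot":[0,0,0.08],"hand":0},{"linear":[0.0032,0.0056,0],"rot":[0,0,0.08],"hand":0}]' >/dev/null
python3 g.py 7 && python3 -m creep '[{"linear":[0.0007,0.0015,0],"rot":[0,0,0.02],"hand":0},{"linear":[0.0014,0.003,0],"rot":[0,0,0.04],"hand":0},{"linear":[0.0021,0.0045,0],"rot":[0,0,0.06],"hand":0},{"linear":[0.0027,0.006,0],"rot":[0,0,0.08],"hand":0},{"linear":[0.0027,0.006,0],"rot":[0,0,0.08],"hand":0}]' >/dev/null
python3 g.py 7
```

```text
5.57 [618.3 -87.4 112. ] F [-3.7 -2.3 -0.2] open 0.1 xax [-0.001 -0.    -1.   ] yaw_y -0.389
5.98 [621.7 -81.6 112. ] F [-4.2 -3.9 -1.3] open 0.3 xax [-0.001 -0.    -1.   ] yaw_y -0.308
6.4 [624.4 -75.9 112. ] F [-3.2 -3.6 -1.4] open 0.2 xax [-0. -0. -1.] yaw_y -0.228
```

```bash
python3 -m creep '[{"linear":[0.0006,0.0015,0],"rot":[0,0,0.02],"hand":0},{"linear":[0.0012,0.0031,0],"rot":[0,0,0.04],"hand":0},{"linear":[0.0018,0.0046,0],"rot":[0,0,0.06],"hand":0},{"linear":[0.0023,0.0061,0],"rot":[0,0,0.08],"hand":0},{"linear":[0.0023,0.0061,0],"rot":[0,0,0.08],"hand":0}]' >/dev/null
python3 g.py 7 && python3 -m creep '[{"linear":[0.0005,0.0016,0],"rot":[0,0,0.02],"hand":0},{"linear":[0.001,0.0032,0],"rot":[0,0,0.04],"hand":0},{"linear":[0.0014,0.0047,0],"rot":[0,0,0.06],"hand":0},{"linear":[0.0018,0.0063,0],"rot":[0,0,0.08],"hand":0},{"linear":[0.0018,0.0063,0],"rot":[0,0,0.08],"hand":0}]' >/dev/null
python3 g.py 7 && python3 -m creep '[{"linear":[0.0004,0.0016,0],"rot":[0,0,0.02],"hand":0},{"linear":[0.0007,0.0032,0],"rot":[0,0,0.04],"hand":0},{"linear":[0.001,0.0048,0],"rot":[0,0,0.06],"hand":0},{"linear":[0.0013,0.0064,0],"rot":[0,0,0.08],"hand":0},{"linear":[0.0013,0.0064,0],"rot":[0,0,0.08],"hand":0}]' >/dev/null
python3 g.py 7 && python3 -m creep '[{"linear":[0.0002,0.0016,0],"rot":[0,0,0.02],"hand":0},{"linear":[0.0004,0.0033,0],"rot":[0,0,0.04],"hand":0},{"linear":[0.0006,0.0049,0],"rot":[0,0,0.06],"hand":0},{"linear":[0.0008,0.0065,0],"rot":[0,0,0.08],"hand":0},{"linear":[0.0008,0.0065,0],"rot":[0,0,0.08],"hand":0}]' >/dev/null
python3 g.py 7
```

```text
6.82 [626.8 -69.8 112. ] F [-3.4 -4.1 -1.5] open -0.4 xax [-0. -0. -1.] yaw_y -0.149
7.23 [628.7 -63.3 112.1] F [-2.3 -4.1 -2.2] open 0.0 xax [-0. -0. -1.] yaw_y -0.069
7.65 [630.2 -56.3 112.3] F [-1.6 -3.7 -3. ] open 0.2 xax [ 0.  0. -1.] yaw_y 0.014
8.07 [630.9 -49.8 112.3] F [-1.3 -4.1 -2.3] open 0.1 xax [-0.  0. -1.] yaw_y 0.094
```

```bash
python3 -m creep '[{"linear":[0.0001,0.0016,0],"rot":[0,0,0.02],"hand":0},{"linear":[0.0002,0.0033,0],"rot":[0,0,0.04],"hand":0},{"linear":[0.0003,0.0049,0],"rot":[0,0,0.06],"hand":0},{"linear":[0.0003,0.0065,0],"rot":[0,0,0.08],"hand":0},{"linear":[0.0003,0.0065,0],"rot":[0,0,0.08],"hand":0}]' >/dev/null
python3 g.py 7 && python3 -m creep '[{"linear":[0,0.0016,0],"rot":[0,0,0.02],"hand":0},{"linear":[-0.0001,0.0033,0],"rot":[0,0,0.04],"hand":0},{"linear":[-0.0002,0.0049,0],"rot":[0,0,0.06],"hand":0},{"linear":[-0.0003,0.0065,0],"rot":[0,0,0.08],"hand":0},{"linear":[-0.0003,0.0065,0],"rot":[0,0,0.08],"hand":0}]' >/dev/null
python3 g.py 7 && python3 -m creep '[{"linear":[-0.0002,0.0016,0],"rot":[0,0,0.02],"hand":0},{"linear":[-0.0004,0.0032,0],"rot":[0,0,0.04],"hand":0},{"linear":[-0.0006,0.0048,0],"rot":[0,0,0.06],"hand":0},{"linear":[-0.0008,0.0065,0],"rot":[0,0,0.08],"hand":0},{"linear":[-0.0008,0.0065,0],"rot":[0,0,0.08],"hand":0}]' >/dev/null
python3 g.py 7 && python3 -m creep '[{"linear":[-0.0003,0.0016,0],"rot":[0,0,0.02],"hand":0},{"linear":[-0.0007,0.0032,0],"rot":[0,0,0.04],"hand":0},{"linear":[-0.001,0.0048,0],"rot":[0,0,0.06],"hand":0},{"linear":[-0.0014,0.0064,0],"rot":[0,0,0.08],"hand":0},{"linear":[-0.0014,0.0064,0],"rot":[0,0,0.08],"hand":0}]' >/dev/null
python3 g.py 7
```

```text
8.48 [631.2 -43.4 112.3] F [-0.8 -4.7 -1.9] open 0.1 xax [-0.  0. -1.] yaw_y 0.174
8.9 [630.9 -36.9 112.4] F [-0.9 -3.6 -1.3] open 0.0 xax [ 0.  0. -1.] yaw_y 0.253
9.32 [630.  -30.1 112.3] F [-0.3 -3.9 -2.9] open -0.1 xax [-0.  0. -1.] yaw_y 0.334
9.73 [628.6 -23.9 112.4] F [-0.2 -3.8 -1.9] open 0.1 xax [-0.  0. -1.] yaw_y 0.414
```

```bash
python3 -m creep '[{"linear":[-0.0005,0.0016,0],"rot":[0,0,0.02],"hand":0},{"linear":[-0.0009,0.0031,0],"rot":[0,0,0.04],"hand":0},{"linear":[-0.0014,0.0047,0],"rot":[0,0,0.06],"hand":0},{"linear":[-0.0018,0.0063,0],"rot":[0,0,0.08],"hand":0},{"linear":[-0.0018,0.0063,0],"rot":[0,0,0.08],"hand":0}]' >/dev/null
python3 g.py 7 && python3 -m creep '[{"linear":[-0.0006,0.0015,0],"rot":[0,0,0.02],"hand":0},{"linear":[-0.0012,0.003,0],"rot":[0,0,0.04],"hand":0},{"linear":[-0.0018,0.0045,0],"rot":[0,0,0.06],"hand":0},{"linear":[-0.0024,0.006,0],"rot":[0,0,0.08],"hand":0},{"linear":[-0.0024,0.006,0],"rot":[0,0,0.08],"hand":0}]' >/dev/null
python3 g.py 7 && python3 -m creep '[{"linear":[-0.0007,0.0015,0],"rot":[0,0,0.02],"hand":0},{"linear":[-0.0014,0.0029,0],"rot":[0,0,0.04],"hand":0},{"linear":[-0.0021,0.0044,0],"rot":[0,0,0.06],"hand":0},{"linear":[-0.0028,0.0058,0],"rot":[0,0,0.08],"hand":0},{"linear":[-0.0028,0.0058,0],"rot":[0,0,0.08],"hand":0}]' >/dev/null
python3 g.py 7 && python3 -m creep '[{"linear":[-0.0008,0.0014,0],"rot":[0,0,0.02],"hand":0},{"linear":[-0.0017,0.0028,0],"rot":[0,0,0.04],"hand":0},{"linear":[-0.0025,0.0042,0],"rot":[0,0,0.06],"hand":0},{"linear":[-0.0033,0.0056,0],"rot":[0,0,0.08],"hand":0},{"linear":[-0.0033,0.0056,0],"rot":[0,0,0.08],"hand":0}]' >/dev/null
python3 g.py 7
```

```text
10.15 [626.7 -17.7 112.3] F [ 0.7 -4.5 -1.2] open 0.2 xax [-0.  0. -1.] yaw_y 0.494
10.57 [624.3 -11.1 112.3] F [-0.5 -3.1  0.1] open 0.4 xax [-0.     0.001 -1.   ] yaw_y 0.575
10.98 [621.6  -4.7 112.4] F [ 0.4 -0.   0.1] open -0.0 xax [-0.     0.001 -1.   ] yaw_y 0.655
11.4 [ 6.182e+02 -1.000e-01  1.123e+02] F [-0.5  0.1  0.1] open 0.3 xax [-0.  0. -1.] yaw_y 0.734
```

```bash
python3 -m creep '[{"linear":[-0.0009,0.0013,0],"rot":[0,0,0.02],"hand":0},{"linear":[-0.0018,0.0026,0],"rot":[0,0,0.04],"hand":0},{"linear":[-0.0027,0.0039,0],"rot":[0,0,0.06],"hand":0},{"linear":[-0.0036,0.0053,0],"rot":[0,0,0.08],"hand":0},{"linear":[-0.0036,0.0053,0],"rot":[0,0,0.08],"hand":0}]' >/dev/null
python3 g.py 5.5 && python3 -m creep '[{"linear":[-0.001,0.0013,0],"rot":[0,0,0.02],"hand":0},{"linear":[-0.002,0.0025,0],"rot":[0,0,0.04],"hand":0},{"linear":[-0.003,0.0038,0],"rot":[0,0,0.06],"hand":0},{"linear":[-0.004,0.005,0],"rot":[0,0,0.08],"hand":0},{"linear":[-0.004,0.005,0],"rot":[0,0,0.08],"hand":0}]' >/dev/null
python3 g.py 5.5 && python3 -m creep '[{"linear":[-0.001,0.0012,0],"rot":[0,0,0.02],"hand":0},{"linear":[-0.0021,0.0023,0],"rot":[0,0,0.04],"hand":0},{"linear":[-0.0032,0.0035,0],"rot":[0,0,0.06],"hand":0},{"linear":[-0.0043,0.0047,0],"rot":[0,0,0.08],"hand":0},{"linear":[-0.0043,0.0047,0],"rot":[0,0,0.08],"hand":0}]' >/dev/null
python3 g.py 5.5
```

```text
11.82 [614.6   5.1 112.3] F [ 0.3  0.1 -1. ] open 0.1 xax [-0.  0. -1.] yaw_y 0.814
12.23 [610.8   9.5 112.3] F [ 2.4 -1.1 -0.9] open 0.0 xax [ 0. -0. -1.] yaw_y 0.894
12.65 [606.1  14.3 112.3] F [ 1.7 -3.4 -0.8] open -0.1 xax [-0.001 -0.    -1.   ] yaw_y 0.974
```

```bash
python3 -m creep '[{"linear":[-0.0011,0.0011,0],"rot":[0,0,0.02],"hand":0},{"linear":[-0.0023,0.0022,0],"rot":[0,0,0.04],"hand":0},{"linear":[-0.0023,0.0022,0],"rot":[0,0,0.04],"hand":0}]' >/dev/null
python3 g.py 5.5 && python3 -m creep '[{"linear":[-0.0012,0.0011,0],"rot":[0,0,0.02],"hand":0},{"linear":[-0.0024,0.0021,0],"rot":[0,0,0.04],"hand":0},{"linear":[-0.0024,0.0021,0],"rot":[0,0,0.04],"hand":0}]' >/dev/null
python3 g.py 5.5 && python3 -m creep '[{"linear":[-0.0012,0.001,0],"rot":[0,0,0.02],"hand":0},{"linear":[-0.0024,0.002,0],"rot":[0,0,0.04],"hand":0},{"linear":[-0.0024,0.002,0],"rot":[0,0,0.04],"hand":0}]' >/dev/null
python3 g.py 5.5
```

```text
12.9 [604.   16.3 112.3] F [ 3.4 -4.9 -1. ] open 0.0 xax [-0.    -0.001 -1.   ] yaw_y 1.014
12.9 [604.   16.3 112.3] F [ 3.4 -4.9 -1. ] open 0.0 xax [-0.    -0.001 -1.   ] yaw_y 1.014
12.9 [604.   16.3 112.3] F [ 3.4 -4.9 -1. ] open 0.0 xax [-0.    -0.001 -1.   ] yaw_y 1.014
```

```bash
python3 -m creep '[{"linear":[-0.0008,0.0007,0],"rot":[0,0,0.01],"hand":0},{"linear":[-0.0015,0.0014,0],"rot":[0,0,0.02],"hand":0},{"linear":[-0.0015,0.0014,0],"rot":[0,0,0.02],"hand":0}]' >/dev/null
python3 g.py 10 && python3 -m creep '[{"linear":[-0.0008,0.0007,0],"rot":[0,0,0.01],"hand":0},{"linear":[-0.0015,0.0014,0],"rot":[0,0,0.02],"hand":0},{"linear":[-0.0015,0.0014,0],"rot":[0,0,0.02],"hand":0}]' >/dev/null
python3 g.py 10
```

```text
13.15 [603.   17.1 112.4] F [ 5.  -6.2 -2.1] open 0.1 xax [ 0.001 -0.001 -1.   ] yaw_y 1.032
13.4 [601.9  18.1 112.4] F [ 5.9 -7.  -3.3] open 0.2 xax [ 0.002 -0.001 -1.   ] yaw_y 1.052
```

```bash
python3 -m creep '[{"linear":[-0.0008,0.0007,0],"rot":[0,0,0],"hand":0},{"linear":[-0.0015,0.0014,0],"rot":[0,0,0],"hand":0},{"linear":[-0.0015,0.0014,0],"rot":[0,0,0],"hand":0}]' >/dev/null
python3 g.py 12 && python3 -m creep '[{"linear":[0,0,0],"rot":[0,0,0],"hand":0},{"linear":[0,0,0],"rot":[0,0,0],"hand":0}]' >/dev/null
python3 g.py 10
```

```text
13.65 [600.7  18.7 112.4] F [ 7.8 -8.  -3.8] open -0.2 xax [ 0.002 -0.002 -1.   ] yaw_y 1.051
13.82 [600.8  18.7 112.4] F [ 8.4 -7.7 -3.8] open 0.2 xax [ 0.002 -0.002 -1.   ] yaw_y 1.05
```

```bash
python3 -m creep '[{"linear":[0.004,-0.0035,0],"rot":[0,0,0],"hand":0},{"linear":[0.008,-0.007,0],"rot":[0,0,0],"hand":0},{"linear":[0.018,-0.017,0],"rot":[0,0,0],"hand":0},{"linear":[0.018,-0.017,0],"rot":[0,0,0],"hand":0},{"linear":[0.018,-0.017,0.04],"rot":[0,0,0],"hand":0},{"linear":[0.018,-0.017,0.08],"rot":[0,0,0],"hand":0},{"linear":[0.018,-0.017,0.118],"rot":[0,0,0],"hand":0},{"linear":[0.018,-0.017,0.118],"rot":[0,0,0],"hand":0}]'
python3 -m creep '[{"linear":[-0.004,-0.03,0],"rot":[0,0,0],"hand":0},{"linear":[-0.009,-0.06,0],"rot":[0,0,0],"hand":0},{"linear":[-0.013,-0.09,0],"rot":[0,0,0],"hand":0},{"linear":[-0.018,-0.12,0],"rot":[0,0,0],"hand":0},{"linear":[-0.019,-0.132,0],"rot":[0,0,0],"hand":0},{"linear":[-0.019,-0.132,0],"rot":[0,0,0],"hand":0},{"linear":[-0.019,-0.132,0],"rot":[0,0,0],"hand":0}]'
python3 -c "
from h import *
show()
p,d=bot.capture('wrist');cv2.imwrite('pics/w2.png',p[:,:,::-1]);np.save('pics/w2.npy',d)
"
```

```text
time_s: 14.48
eef_pos: [620.6, 4.9, 239.3]
orientation: [0.696, 1.559, 0.178]
wrist_force: [0.3, -0.2, 1.2]
opening: -0.1
time_s: 15.07
eef_pos: [598.5, -127.6, 230.0]
orientation: [2.418, 1.57, 1.898]
wrist_force: [-0.7, 0.5, -1.0]
opening: -0.1
15.07 [ 598.5 -127.6  230. ] F [-0.7  0.5 -1. ] open -0.1 xax [-0.     0.001 -1.   ] yaw_y 1.051
```

View pics/w2.png

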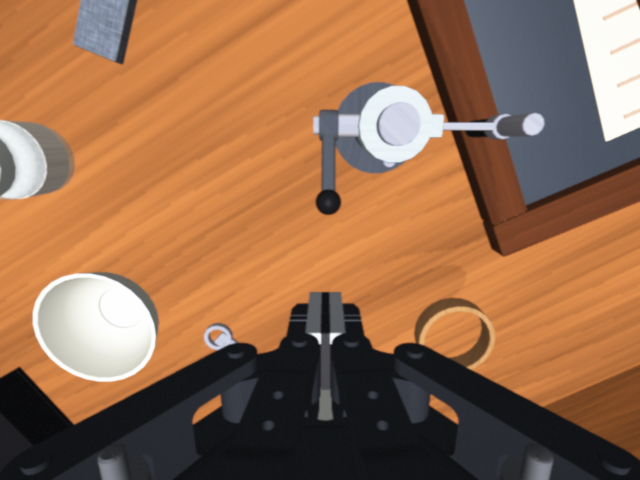

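The wrist view shows the ball at (328,202), the hub at (328,123), the shaft top at (400,123) and the peg top at (533,124). The arm lines up with the tool's y axis.

```bash
python3 -c "
from h import *
S=ray('wrist',400,123,122);P=ray('wrist',533,124,138);H=ray('wrist',328,123,95)
d=np.load('pics/w2.npy');i=bot.camera_info('wrist');E=np.array(i['extrinsics'])
for u,v in((328,200),(328,160),(400,123),(533,124)):
  z=d[v,u];print(u,v,(E@[ (u-i['cx'])/i['fx']*z,(v-i['cy'])/i['fy']*z,z,1]).round(1)[:3])
B=[ray('wrist',328,202,z) for z in(115,120,125)]
print(S,P,H,B);print('phi',np.arctan2(*(P-S)[:2][::-1]),np.arctan2(*(S-H)[:2][::-1]),np.hypot(*(P-S)[:2]))
show()"
```

```text
328 200 [ 571.2 -107.5  131.2]
328 160 [549.3 -94.9 111.8]
400 123 [551.6 -41.4 121.2]
533 124 [592.1  27.4 137. ]
[551.5 -41.5 122. ] [591.8  26.8 138. ] [527.1 -82.2  95. ] [array([ 574.8, -109.3,  115. ]), array([ 574.1, -109. ,  120. ]), array([ 573.3, -108.6,  125. ])]
phi 1.0377296351910037 1.0307382287492723 79.3030894732355
15.12 [ 598.8 -126.2  230. ] F [ 0.8  0.9 -0.1] open -0.1 xax [-0.     0.002 -1.   ] yaw_y 1.054
```

```bash
python3 -m creep '[{"linear":[-0.020,0.0135,0],"rot":[0,0,-0.015],"hand":0},{"linear":[-0.020,0.0135,-0.03],"rot":[0,0,-0.015],"hand":0},{"linear":[-0.020,0.0135,-0.06],"rot":[0,0,-0.015],"hand":0},{"linear":[-0.020,0.0135,-0.085],"rot":[0,0,-0.015],"hand":0},{"linear":[-0.020,0.0135,-0.092],"rot":[0,0,-0.015],"hand":0},{"linear":[-0.020,0.0135,-0.092],"rot":[0,0,-0.015],"hand":0},{"linear":[-0.020,0.0135,-0.092],"rot":[0,0,-0.015],"hand":0}]'
python3 g.py 10
python3 -m creep '[{"linear":[0,0,-0.002],"rot":[0,0,0],"hand":0},{"linear":[0,0,-0.004],"rot":[0,0,0],"hand":0},{"linear":[0,0,-0.006],"rot":[0,0,0],"hand":0},{"linear":[0,0,-0.008],"rot":[0,0,0],"hand":0},{"linear":[0,0,-0.01],"rot":[0,0,0],"hand":0},{"linear":[0,0,-0.01],"rot":[0,0,0],"hand":0}]' >/dev/null
python3 g.py 10
```

```text
time_s: 15.7
eef_pos: [579.3, -113.5, 139.1]
orientation: [1.33, 1.57, 0.798]
wrist_force: [-0.5, -0.0, 1.3]
opening: -0.1
15.7 [ 579.3 -113.5  139.1] F [-0.5 -0.   1.3] open -0.1 xax [ 0.  0. -1.] yaw_y 1.039
16.2 [ 580.1 -115.5  129.7] F [ 1.9 -0.5  4.9] open -0.1 xax [ 0.004 -0.001 -1.   ] yaw_y 1.037
```

```bash
sed -i 's/np.hypot(\*s\["wrist_force"\]\[:2\])/np.linalg.norm(s["wrist_force"])/' g.py
python3 -m creep '[{"linear":[0,0,-0.002],"rot":[0,0,0],"hand":0},{"linear":[0,0,-0.004],"rot":[0,0,0],"hand":0},{"linear":[0,0,-0.006],"rot":[0,0,0],"hand":0},{"linear":[0,0,-0.008],"rot":[0,0,0],"hand":0},{"linear":[0,0,-0.01],"rot":[0,0,0],"hand":0},{"linear":[0,0,-0.01],"rot":[0,0,0],"hand":0}]' >/dev/null
python3 g.py 9 && python3 -m creep '[{"linear":[0,0,-0.002],"rot":[0,0,0],"hand":0},{"linear":[0,0,-0.004],"rot":[0,0,0],"hand":0},{"linear":[0,0,-0.006],"rot":[0,0,0],"hand":0},{"linear":[0,0,-0.008],"rot":[0,0,0],"hand":0},{"linear":[0,0,-0.01],"rot":[0,0,0],"hand":0},{"linear":[0,0,-0.01],"rot":[0,0,0],"hand":0}]' >/dev/null
python3 g.py 9 && python3 -m creep '[{"linear":[0,0,-0.002],"rot":[0,0,0],"hand":0},{"linear":[0,0,-0.004],"rot":[0,0,0],"hand":0},{"linear":[0,0,-0.004],"rot":[0,0,0],"hand":0}]' >/dev/null
python3 g.py 9 && python3 -m creep '[{"linear":[0,0,-0.002],"rot":[0,0,0],"hand":0},{"linear":[0,0,-0.004],"rot":[0,0,0],"hand":0},{"linear":[0,0,-0.004],"rot":[0,0,0],"hand":0}]' >/dev/null
python3 g.py 9
```

```text
16.7 [ 581.  -116.5  120.4] F [ 2.  -2.4  6.7] open 0.3 xax [ 0.006 -0.002 -1.   ] yaw_y 1.036
17.2 [ 580.6 -115.8  109.9] F [ 3.2 -1.3  4.5] open -0.0 xax [ 0.005 -0.001 -1.   ] yaw_y 1.036
17.45 [ 580.5 -115.7  105.8] F [ 2.  -1.3  5.3] open -0.3 xax [ 0.004 -0.001 -1.   ] yaw_y 1.036
17.7 [ 580.3 -115.6  101.6] F [ 2.  -1.2  5.4] open 0.5 xax [ 0.004 -0.001 -1.   ] yaw_y 1.036
```

```bash
python3 -m creep '[{"linear":[-0.001,0.0005,-0.002],"rot":[0,0,0],"hand":0},{"linear":[-0.002,0.001,-0.004],"rot":[0,0,0],"hand":0},{"linear":[-0.002,0.001,-0.004],"rot":[0,0,0],"hand":0}]' >/dev/null
python3 g.py 10 && python3 -m creep '[{"linear":[0,0,-0.002],"rot":[0,0,0],"hand":0},{"linear":[0,0,-0.004],"rot":[0,0,0],"hand":0},{"linear":[0,0,-0.004],"rot":[0,0,0],"hand":0}]' >/dev/null
python3 g.py 10 && python3 -m creep '[{"linear":[0,0,-0.002],"rot":[0,0,0],"hand":0},{"linear":[0,0,-0.004],"rot":[0,0,0],"hand":0},{"linear":[0,0,-0.004],"rot":[0,0,0],"hand":0}]' >/dev/null
python3 g.py 10 && python3 -m creep '[{"linear":[0,0,-0.002],"rot":[0,0,0],"hand":0},{"linear":[0,0,-0.003],"rot":[0,0,0],"hand":0},{"linear":[0,0,-0.003],"rot":[0,0,0],"hand":0}]' >/dev/null
python3 g.py 10
```

```text
17.95 [ 577.7 -114.2   97.2] F [ 2.4 -1.1  4.9] open 0.1 xax [ 0.003 -0.001 -1.   ] yaw_y 1.037
18.2 [ 577.4 -114.    92.8] F [ 2.7 -0.9  4.2] open -0.1 xax [ 0.002 -0.    -1.   ] yaw_y 1.037
18.45 [ 576.9 -113.8   88.4] F [ 3.2 -0.5  4.5] open -0.5 xax [ 0. -0. -1.] yaw_y 1.037
18.7 [ 576.7 -113.6   85.2] F [ 1.7 -1.4  3.9] open 0.2 xax [-0.  0. -1.] yaw_y 1.037
```

```bash
python3 -m creep '[{"linear":[0,0,-0.0015],"rot":[0,0,0],"hand":0},{"linear":[0,0,-0.003],"rot":[0,0,0],"hand":0},{"linear":[0,0,-0.003],"rot":[0,0,0],"hand":0}]' >/dev/null
python3 g.py 9 && python3 -m creep '[{"linear":[0,0,-0.0015],"rot":[0,0,0],"hand":0},{"linear":[0,0,-0.003],"rot":[0,0,0],"hand":0},{"linear":[0,0,-0.003],"rot":[0,0,0],"hand":0}]' >/dev/null
python3 g.py 9 && python3 -m creep '[{"linear":[0,0,-0.001],"rot":[0,0,0],"hand":0},{"linear":[0,0,-0.002],"rot":[0,0,0],"hand":0},{"linear":[0,0,-0.002],"rot":[0,0,0],"hand":0}]' >/dev/null
python3 g.py 9
```

```text
18.95 [ 576.3 -113.5   82.2] F [ 1.  -0.3  4.5] open 0.1 xax [-0.001  0.    -1.   ] yaw_y 1.037
19.2 [ 575.9 -113.2   79.2] F [-0.8  1.3  6.4] open -0.2 xax [-0.002  0.001 -1.   ] yaw_y 1.037
19.45 [ 576.  -112.9   77.5] F [-3.2  1.2 10.2] open -0.1 xax [-0.002  0.001 -1.   ] yaw_y 1.038
```

```bash
python3 -m creep '[{"linear":[0,0,-0.0008],"rot":[0,0,0],"hand":0},{"linear":[0,0,-0.0015],"rot":[0,0,0],"hand":0},{"linear":[0,0,-0.0015],"rot":[0,0,0],"hand":0}]' >/dev/null
python3 g.py 12 && python3 -m creep '[{"linear":[0,0,-0.001],"rot":[0,0,0],"hand":0},{"linear":[0,0,-0.001],"rot":[0,0,0],"hand":0}]' >/dev/null
python3 g.py 12.5 
```

```text
19.7 [ 576.  -112.7   76.3] F [-3.5  2.1 12.1] open -0.5 xax [-0.001  0.001 -1.   ] yaw_y 1.038
19.7 [ 576.  -112.7   76.3] F [-3.5  2.1 12.1] open -0.5 xax [-0.001  0.001 -1.   ] yaw_y 1.038
```

```bash
python3 -m creep '[{"linear":[0,0,-0.001],"rot":[0,0,0],"hand":0},{"linear":[0,0,-0.001],"rot":[0,0,0],"hand":0}]' >/dev/null
python3 g.py 12.5
python3 -m creep '[{"linear":[0,0,0.004],"rot":[0,0,0],"hand":0},{"linear":[0,0,0.02],"rot":[0,0,0],"hand":0},{"linear":[0,0,0.05],"rot":[0,0,0],"hand":0},{"linear":[0.01,-0.01,0.09],"rot":[0,0,0],"hand":0},{"linear":[0.02,-0.015,0.13],"rot":[0,0,0],"hand":0},{"linear":[0.02,-0.015,0.155],"rot":[0,0,0],"hand":0},{"linear":[0.02,-0.015,0.155],"rot":[0,0,0],"hand":0},{"linear":[0.02,-0.015,0.155],"rot":[0,0,0],"hand":0}]'
python3 -c "
from h import *
show()
p,d=bot.capture('wrist');cv2.imwrite('pics/w3.png',p[:,:,::-1]);np.save('pics/w3.npy',d)
i=bot.camera_info('wrist');E=np.array(i['extrinsics'])
h=cv2.cvtColor(p,cv2.COLOR_RGB2HSV)
for u in (326,330):
 for v in range(100,240,8):
  z=d[v,u];print(u,v,p[v,u],(E@[ (u-i['cx'])/i['fx']*z,(v-i['cy'])/i['fy']*z,z,1]).round(1)[:3])
"
```

```text
19.87 [ 576.1 -112.6   75.4] F [-3.6  1.9 12.5] open -0.1 xax [-0.001  0.002 -1.   ] yaw_y 1.038
time_s: 20.53
eef_pos: [596.8, -128.8, 230.8]
orientation: [0.53, 1.57, -0.003]
wrist_force: [-0.3, -0.4, -1.0]
opening: -0.2
20.53 [ 596.8 -128.8  230.8] F [-0.3 -0.4 -1. ] open -0.2 xax [ 0.001 -0.    -1.   ] yaw_y 1.037
326 100 [201 125  69] [502.3 -71.5  -2.1]
326 108 [193 122  68] [508.6 -75.2  -1.4]
326 116 [ 97 103 118] [520.3 -82.5 101. ]
326 124 [ 93 100 115] [525.  -85.2 102. ]
326 132 [ 92  97 110] [529.6 -88.  101.9]
326 140 [68 73 82] [534.4 -90.7  92.7]
326 148 [ 93  99 111] [539.4 -93.7  89.3]
326 156 [ 95 100 111] [544.6 -96.7  85.9]
326 164 [ 93  98 111] [550.  -99.9  82.8]
326 172 [ 94  97 111] [ 555.6 -103.1   79.7]
326 180 [ 94 100 111] [ 561.2 -106.5   77.5]
326 188 [ 87  93 105] [ 567.  -109.9   75. ]
326 196 [44 43 46] [ 572.6 -113.2   75.8]
326 204 [118  72  43] [ 578.9 -116.9   72.2]
326 212 [212 134  73] [ 597.2 -127.4   -1.7]
326 220 [214 135  74] [ 604.8 -131.9   -2.6]
326 228 [214 135  73] [ 612.4 -136.3   -2.7]
326 236 [224 143  79] [ 619.8 -140.7   -1.9]
330 100 [201 127  69] [504.3 -68.2  -1.4]
330 108 [195 122  69] [ 5.107e+02 -7.190e+01 -3.000e-01]
330 116 [ 97 103 117] [521.7 -79.9  99.7]
330 124 [ 94 102 117] [526.4 -82.7 101.3]
330 132 [ 93  99 112] [531.1 -85.5 100.9]
330 140 [70 74 84] [535.9 -88.2  92.6]
330 148 [ 92 100 114] [540.9 -91.1  90.5]
330 156 [ 93  99 113] [546.2 -94.1  86.5]
330 164 [ 92  99 113] [551.6 -97.2  82.6]
330 172 [ 92 100 113] [ 557.1 -100.4   81. ]
330 180 [ 93 102 113] [ 562.9 -103.7   76.8]
330 188 [ 86  93 105] [ 568.8 -107.1   74.3]
330 196 [41 40 44] [ 574.5 -110.4   74.6]
330 204 [120  74  43] [ 580.7 -114.    71.9]
330 212 [210 133  74] [ 599.2 -123.7   -1.1]
330 220 [214 135  73] [ 6.066e+02 -1.280e+02 -6.000e-01]
330 228 [221 141  77] [ 614.5 -132.6   -2.4]
330 236 [225 144  79] [ 622.4 -137.2   -3.6]
```

View pics/w3.png

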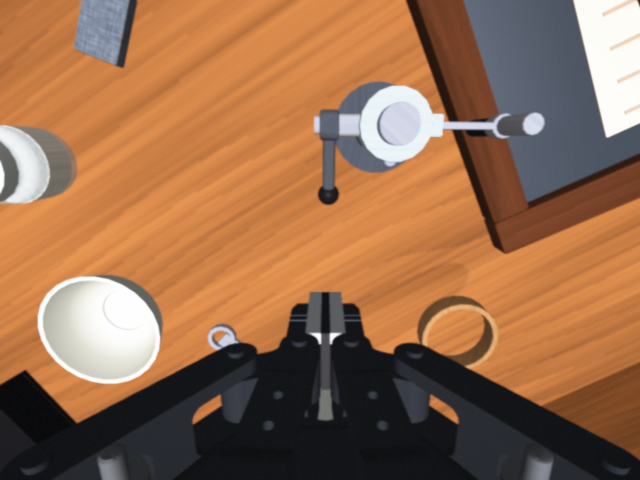

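The released lever slopes down by about 0.42–0.47 rad, and nothing is touching it. I'm handing the job in.

```bash
python3 -c "
from plant import bot
print(bot.close_job())"
```

```text
the job is handed in; nothing more can be done
None
```

The job is handed in: the collar is on its stop and the clamp lever is tight below level. It finished at about 21 s, and no verdict was reported.

- **Collar:** I pushed the peg round about 2.1 rad counter-clockwise with shut fingers. The force fell to zero for a stretch as the nose drew the collar ahead. After that it rose steadily at about 1.2–1.4 N/mm to 11 N, which is a firm stop.
- **Lever:** I pressed it near the ball, past level without jamming, up to about 12.5 N vertical (13 N in total), then backed off.
- **Last checks:** The wrist view's depth readings put the released lever 0.42–0.47 rad below level, against the 0.36 needed. The collar's peg looked to be in the same place as before the press, and the wrist force was near zero with the tool well clear. The highest force I read was about 13 N. I did not measure the jar, tape and squeegee again at the end, but the tool never went near them.
- **Disagreements:** While the peg was being dragged I read 4–5 N, slightly above the stated 1–4 N. At the end of the press there was also a sideways force of about 4 N, probably the finger's edge on the bar.

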